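Walk the full detergent tub back against its rail

ROBOT

A 6-joint arm with a two-finger parallel gripper is mounted at the origin on the work surface. World frame = base frame: x ahead of the robot, y to its left, z up, the work surface at z = 0. Lengths are in mm, angles in degrees, forces in N, time in s.
With the tool pointing down it reaches from about 300 to 850 mm from the base axis. Payload 4.2 kg.
Tool frame: the origin (TCP) lies midway between the tips of the shut fingers; the grasp point (between the pads) lies 19 mm behind it; z points along the fingers, y is the line along which they close (so a half turn about z gives the same grasp; the last joint's range is limited). The gripper opens to 91 mm and grips with 3 to 60 N. Pads are 32 mm wide; open, the fingers measure 118 mm over their backs; the gripper's body (76 mm by 178 mm) begins 60 mm behind the grasp point.
Start: joints at [-66.119, 18.312, 89.639, -0, 72.044, -1.146], TCP at [243.256, -521.031, 183.676] pointing down, gripper open.
Joint ranges: [-177.97, 177.97], [-48.28, 115.42], [12.27, 149.76], [-77.06, 257.06], [2.81, 150.46], [-146.56, 146.56]. Speed limits (degrees/s): [147.25, 147.25, 180, 180, 180, 180].

INTERFACE

Orientations are given as [roll, pitch, yaw] about the fixed x, y, z axes, in that order (R = Rz(yaw) Ry(pitch) Rx(roll)).
In Python, from workcell import env gives the robot as it stands.
- The arm moves only by the shell command python3 -m jog 'ROWS' [FORCE]. ROWS is a JSON object of lists of equal length, an entry for each row: "jaw": the finger opening in mm, from 0 to 91.2; "slide": the shift along the tool's x, y, z in units of 30 mm (1.0 is 30 mm), a list of three; "spin": the turn about the tool's z in units of 8 degrees (1.0 is 8 degrees). In form: {"jaw": [jaw, ...], "slide": [[dx, dy, dz], ...], "spin": [spin, ...]}. A call has 1 to 10 rows; each row shifts and turns the commanded pose from where the row before left it, along the tool's axes as they then stand; what a row does not reach is not made up. A row lasts 1/10 s, in which the tool goes at most 50 mm and 8.59 degrees, less where a joint would pass 70% of its speed; a pose out of reach is approached as far as the arm can. A call is refused whole if a number of a shift passes 1 or a number of a turn 1, either way. A call with a gripper value outside its range is refused whole. The fingers move at their own pace and stop on an object; FORCE is the grip in N (left out, the last holds). Time passes only in rows, so rows that do not move let the fingers close. It gives the time, the measured TCP pose, the force, the opening and the grip force at its end, in the units of the state.
- env.state(): the state, without advancing time (a new reading comes with each control period).
- env.grab_frame(name): name is "scene" or "top"; returns the picture (400x640x3 uint8, red, green, blue); there is no depth.
- env.camera_model(name): a dict with "fx", "fy", "cx", "cy" (pixels), "D" ([k1, k2, p1, p2, k3] as OpenCV has them; the pictures are not rectified), "camera_from_world" (4x4, takes a point from world to camera coordinates). Camera axes: x right, y up, looking along -z (the intrinsics and any distortion apply to the point x, -y, -z); pixel columns grow to the right and rows downward; lengths in mm; the calibration is good to about 2 mm. A picture is of the moment at which its call begins. camera_model takes no time and is no camera call.
- env.job_done(): hands the job in; it is judged then, once.
The state is a dict: "time_s": time; "qpos": joint angles; "qvel": joint speeds; "effort": joint torques, N m; "ee_pos": TCP position; "ee_rot": TCP orientation; "force": force on the tool from outside, world axes, zero at the start; "torque": the same for the moment, N m; "gripper_width": finger opening in mm; "gripper_force": force on a finger pad.
Only numpy, scipy, OpenCV 4.12 (cv2) and the standard library are available. Lean on these libraries where they do the work, as an engineer would, in place of code of your own. Each camera call takes 0.05 s, during which the arm holds its last target. There are 200 camera calls.

TASK

The full tub of laundry powder has crept away from the dark stop bar of the low white rail on the counter. Walk it back by pushing on its front near one corner, then near the other, in turn, never on the scoop holder in the middle and never letting it swing more than about 15 degrees from square to the rail, until its back is flush against the bar all along, about midway along the rail; nobody has measured where the bar is set, so feel for it, press the flush tub home firmly but gently (a push of 12 to 15 N, never over 20 N), and take the hand away. Keep the tub flat on the counter and leave everything else where it stands.

Things in the scene. Friction and masses are not known exactly. Their poses are not given: they have to be found in the camera images.
- tub: closed box, white with grey lid, 120 mm deep (x), 200 wide (y), 88 high, about 1 kg, loose; takes about 3 to 6 N to slide. Origin: centre of underside; +x to its back (towards the rail), +y left. Push its white front (plane x = -60 mm, up to 70 mm high). Pushed near one corner it turns about a point in its other half, whose corner slips back a little. Starts 40-75 mm off the bar
- holder: clear scoop holder fixed to the middle of the tub's front, with a white scoop in it: 100 mm wide (y from -50 to 50 mm), standing 45 mm out of the front, its top 83 mm above the counter. Origin: on the tub's front plane, mid-width, at counter height; axes as the tub's. It must not be touched
- rail: low white rail fixed to the counter, face 320 mm long, 36 high. Origin: middle of the face that looks to the tub, at the counter; x away from the tub, y along the rail. In front of the face, parallel to it, a dark steel stop bar (260 mm long, 8 to 52 mm above the counter) is locked on two rods: its front is at x = -12 to -34 mm, a setting that is not measured. It does not give
- back_left (a point): left end of the tub's back face (tub x = 60, y = 100, z = 30 mm)
- back_right (a point): right end of the tub's back face (tub x = 60, y = -100, z = 30 mm)
- jar: squat glass jar with a metal cap, 60 mm wide, 95 mm high, standing about 185 mm left (+y) of the rail's middle, just in front of the rail. A bystander: leave alone. Origin: centre of its underside
- can: metal can, 60 mm wide, 100 mm high, standing about 185 mm right (-y) of the rail's middle, just in front of the rail. A bystander: leave alone. Origin: centre of its underside
- spray: orange bottle, 68 mm wide, 200 mm high, at the right. A bystander: leave alone. Origin: centre of its underside
- peg_bin: green open bin, 140 x 160 x 80 mm, at the left. A bystander: leave alone. Origin: centre of its underside
- scrub: hand brush lying at the right, near the robot. A bystander: leave alone. Origin: centre of its underside
- mug: white mug, 80 mm wide, 90 mm high, at the left, near the robot. A bystander: leave alone. Origin: centre of its underside

How it is judged (in metres and radians):
On the way, in this order (a step that is already met when the one before it is completed fails the run):
1. the tub has been walked 20 mm from where it stood (distance of tub from where it was at the start of the episode above 0.02 m).
2. the tub, flush against the stop bar (within 3 mm), is pressed on it with at least 3 N for 0.1 s (x of bar_c0 in the frame of tub between 0.063 and 0.069 m and x of bar_c1 in the frame of tub between 0.063 and 0.069 m and contact force between tub and rail above 3 N), for 0.1 s.
At the end, for the whole second after the job is handed in: the tub's back is within 3 mm of the stop bar's front, at the middle of the bar's left half and of its right half, the tub's middle is within 30 mm of the rail's middle along the rail, and the tub stands flat and at rest (x of bar_c0 in the frame of tub between 0.063 and 0.069 m and x of bar_c1 in the frame of tub between 0.063 and 0.069 m and y of tub in the frame of rail between -0.03 and 0.03 m and angle between tub's own z axis and vertical below 0.03 rad and linear speed of tub below 0.01 m/s); the robot touches nothing.
It fails at once if the robot pushes on the tub with more than 20 N (contact force between the arm and tub above 20 N).
It fails at once if the robot touches the scoop holder (contact force between the arm and holder above 0.5 N).
It fails at once if the tub swings more than 0.3 rad (17 degrees) from square to the rail (angle between the x axis of tub and the x axis of rail, either way round above 0.3 rad).
It fails at once if the tub is tipped or lifted (angle between tub's own z axis and vertical above 0.08 rad or height (world z) of tub above 0.012 m).
It fails at once if a bystander is disturbed (moved over 15 mm) (distance of any of jar, can, spray, peg_bin, scrub, mug from where it was at the start of the episode above 0.015 m).
It also fails if it takes over 72 s, if anything falls off the work surface, if the arm or the gripper's body presses on something with over 40 N, if the wrist force passes 120 N, or if a joint passes its speed limit or range.

## Working session

There is one attempt and no reset: what is moved stays moved. The work goes in short steps, Python scripts to look and compute and a shell command to move; the robot and the scene stay as the last step left them, time stands still between calls to the robot, and variables do not carry over. Pictures are saved under pics/ and viewed, at most 10 in all, crops included, and the job is handed in when it is done.

```bash
mkdir -p pics; ls; python3 - <<'E'
from workcell import env
import cv2
s=env.state();print(s)
for n in("scene","top"):
    cv2.imwrite(f"pics/{n}0.png",env.grab_frame(n)[:,:,::-1]); print(env.camera_model(n))
E
```

```text
pics
{'time_s': 0.0, 'qpos': array([-6.61207254e+01,  1.83520765e+01,  8.97067264e+01,  1.69368632e-04,
        7.20434707e+01, -1.14639558e+00]), 'qvel': array([-0.17336486,  0.0344613 ,  0.00528562, -0.07492971, -0.00438128,
       -0.00826939]), 'effort': array([-1.42200974e-03, -4.12458730e+01, -2.31979823e+01,  7.24136573e-02,
        4.54683148e-02, -1.04489952e-04]), 'ee_pos': array([ 243.00928971, -520.50673493,  182.81379452]), 'ee_rot': array([-1.79897750e+02, -2.20718372e-03,  2.50256158e+01]), 'force': array([-0.26996206,  0.10477812,  1.13316868]), 'torque': array([-0.01610436,  0.05737021, -0.03850051]), 'gripper_force': 0.0, 'gripper_width': 90.56449894789947}
{'fx': 361.94225411566015, 'fy': 361.94225411566015, 'cx': 319.64899397920436, 'cy': 199.9953438453311, 'D': array([-0.07713746,  0.        ,  0.        ,  0.        ,  0.        ]), 'camera_from_world': array([[-2.92183763e-01,  9.56303339e-01, -1.06099849e-02,
         2.01834740e+02],
       [-7.69215645e-01, -2.28400906e-01,  5.96774931e-01,
         3.88122254e+02],
       [ 5.68274529e-01,  1.82529311e-01,  8.02338526e-01,
        -1.58492166e+03],
       [ 0.00000000e+00,  0.00000000e+00,  0.00000000e+00,
         1.00000000e+00]])}
{'fx': 391.7308056971022, 'fy': 391.7308056971022, 'cx': 324.44223215137697, 'cy': 206.2412450209462, 'D': array([-0.08138517,  0.        ,  0.        ,  0.        ,  0.        ]), 'camera_from_world': array([[-8.30146133e-03, -9.99958133e-01, -3.84950870e-03,
        -3.51046239e+01],
       [ 9.96544041e-01, -8.59118028e-03,  8.26206124e-02,
        -5.55316361e+02],
       [-8.26502251e-02, -3.15033314e-03,  9.96573638e-01,
        -1.30123896e+03],
       [ 0.00000000e+00,  0.00000000e+00,  0.00000000e+00,
         1.00000000e+00]])}
```

View pics/scene0.png

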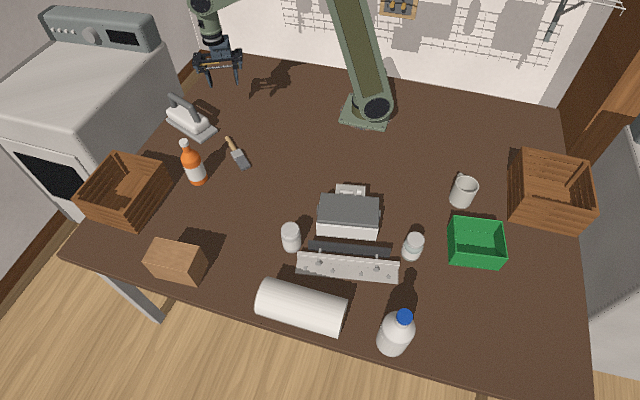

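View pics/top0.png

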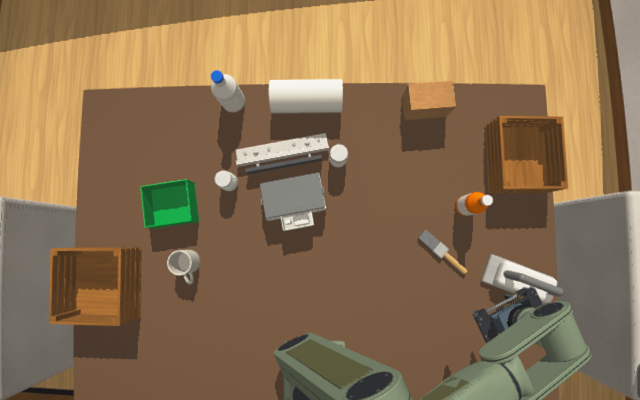

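The overhead picture shows the tub lid at about (293,196), the holder at (297,220), the bar at (284,163) and the rail at (282,150). The jar is at (227,181) and the can at (338,156). I'll enlarge that area.

```bash
python3 - <<'E'
import cv2
a=cv2.imread("pics/top0.png")[125:240,210:360]
cv2.imwrite("pics/topc.png",cv2.resize(a,None,fx=5,fy=5,interpolation=cv2.INTER_CUBIC))
E
cat > h.py <<'E'
import numpy as np,cv2
from workcell import env
def ray(n,uv,z):
    m=env.camera_model(n);K=np.array([[m['fx'],0,m['cx']],[0,m['fy'],m['cy']],[0,0,1]])
    p=cv2.undistortPoints(np.array([[uv]],float),K,m['D'])[0,0]
    T=m['camera_from_world'];R=T[:3,:3];c=-R.T@T[:3,3]
    d=R.T@np.array([p[0],-p[1],-1.]);return c+d*(z-c[2])/d[2]
def proj(n,P):
    m=env.camera_model(n);K=np.array([[m['fx'],0,m['cx']],[0,m['fy'],m['cy']],[0,0,1]])
    T=m['camera_from_world'];q=(T[:3,:3]@np.atleast_2d(P).T).T+T[:3,3];q=q*[1,-1,-1]
    return cv2.projectPoints(q,np.zeros(3),np.zeros(3),K,m['D'])[0][:,0]
E
```

```text
(no output)
```

View pics/topc.png

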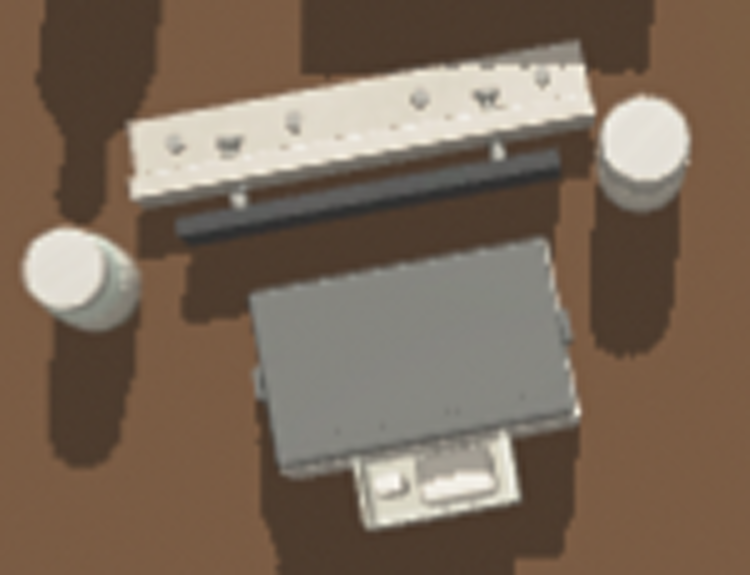

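The enlarged crop shows these points, in crop pixels:
- **Lid corners:** back-left (250,293), back-right (545,240), front-right (578,410), front-left (282,468).
- **Bar:** roughly (178,220) to (558,155) along its top back edge.
- **Rail:** front edge roughly (132,197) to (593,122).

```bash
python3 - <<'E'
from h import *
def c(u,v,z): return ray("top",((u+.5)/5-.5+210,(v+.5)/5-.5+125),z)
f=lambda a:np.round(a,1)
L=[c(*p,88) for p in[(250,293),(545,240),(578,410),(282,468)]]
for p in L:print(f(p))
ctr=np.mean(L,0);print("tub",f(ctr))
m=env.camera_model("top")['camera_from_world'];print("cam",f(-m[:3,:3].T@m[:3,3]))
yd=(L[0]-L[1]+L[3]-L[2])/2;xd=(L[0]-L[3]+L[1]-L[2])/2
print("w",np.linalg.norm(yd),"d",np.linalg.norm(xd),"yaw",np.degrees(np.arctan2(-yd[0],yd[1])),np.degrees(np.arctan2(xd[1],xd[0])))
for nm,a,b in[("railtop",c(132,183,36),c(592,110,36)),("railbot",c(133,200,0),c(594,127,0)),("bartopback",c(178,219,52),c(558,153,52)),("bartopfront",c(180,232,52),c(560,167,52)),("barbotfront",c(182,244,8),c(560,179,8))]:
    d=a-b;print(nm,f(a),f(b),"mid",f((a+b)/2),"len",f(np.linalg.norm(d)),"yaw",f(np.degrees(np.arctan2(-d[0],d[1]))))
print("jar",f(c(65,268,95)),"can",f(c(645,138,100)))
E
```

```text
[626.3 169.4  88. ]
[659.1 -22.   88. ]
[548.4 -42.4  88. ]
[512.7 148.1  88. ]
tub [586.6  63.3  88. ]
cam [ 445.6  -44.  1342.5]
w 194.02781725401832 d 114.08473477695065 yaw 10.173631487127576 10.546594981535028
railtop [710.2 259.6  36. ] [757.  -53.6  36. ] mid [733.6 103.   36. ] len 316.7 yaw 8.5
railbot [705.4 267.1   0. ] [753.5 -55.2   0. ] mid [729.5 106.    0. ] len 325.8 yaw 8.5
bartopback [682.  224.4  52. ] [724.1 -30.5  52. ] mid [703.1  97.   52. ] len 258.3 yaw 9.4
bartopfront [673.2 223.   52. ] [714.5 -31.7  52. ] mid [693.9  95.6  52. ] len 258.0 yaw 9.2
barbotfront [672.5 230.6   8. ] [715.3 -31.3   8. ] mid [693.9  99.7   8. ] len 265.3 yaw 9.3
jar [643.  288.9  95. ] can [723.1 -87.1 100. ]
```

```bash
python3 -m jog '{"jaw":[0,0,0,0,0,0,0,0,0,0],"slide":[[0,0,0],[0,0,0],[0.7,-1,0],[0.7,-1,0],[0.7,-1,0],[0.7,-1,0],[0.7,-1,0],[0.7,-1,0],[0.7,-1,0],[0.7,-1,0]],"spin":[1,1,0,0,0,0,0,0,0,0]}' 5; python3 -m jog '{"jaw":[0,0,0,0,0,0,0,0,0],"slide":[[0.7,-1,0],[0.7,-1,0],[0.7,-1,0],[0.7,-1,0],[0.7,-1,0],[0.7,-1,0],[0.7,-0.8,0],[0.2,0,0],[0,0,0]],"spin":[0,0,0,0,0,0,0,0,0]}'
```

```text
time_s: 1.1
ee_pos: [371.7, -256.1, 183.4]
ee_rot: [-180.0, 0.0, 9.0]
force: [0.9, 0.5, 0.3]
gripper_width: 14.0
gripper_force: 0.0
time_s: 2.0
ee_pos: [490.9, -31.9, 183.2]
ee_rot: [180.0, 0.1, 9.1]
force: [-0.3, 0.2, 0.2]
gripper_width: 0.3
gripper_force: 0.0
```

```bash
python3 -m jog '{"jaw":[0,0,0,0,0,0,0],"slide":[[0,0,0.9],[0,0,0.9],[0,0,0.9],[0,0,0.9],[0,0,0.8],[0,0,0.4],[0,0,0]],"spin":[0,0,0,0,0,0,0]}'; python3 - <<'E'
from h import *
a=env.grab_frame("top")[130:250,200:360,::-1]; b=env.grab_frame("scene")[160:290,260:440,::-1]
a=cv2.resize(a,(800,600),interpolation=cv2.INTER_CUBIC)[:,:, :];b=cv2.resize(b,(720,520),interpolation=cv2.INTER_CUBIC)
cv2.imwrite("pics/a1.png",cv2.resize(np.hstack([cv2.resize(a,(400,300)),cv2.resize(b,(400,300))]),(800,300)))
E
```

```text
time_s: 2.7
ee_pos: [488.2, -33.2, 38.0]
ee_rot: [-180.0, 0.3, 8.9]
force: [-0.5, 0.6, 0.4]
gripper_width: 0.6
gripper_force: 0.0
```

View pics/a1.png

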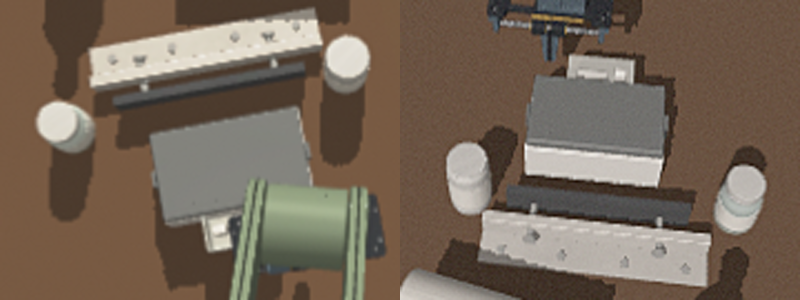

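The right view has the shut fingers at about (550,45), clear to the right of the holder (570–635, 70) and in front of the tub's right half. I'll approach and feel for contact.

```bash
python3 -m jog '{"jaw":[0,0,0,0,0],"slide":[[0.3,0,0],[0.3,0,0],[0.2,0,0],[0.1,0,0],[0,0,0]],"spin":[0,0,0,0,0]}'; python3 -m jog '{"jaw":[0,0,0,0],"slide":[[0.1,0,0],[0.1,0,0],[0.1,0,0],[0,0,0]],"spin":[0,0,0,0]}';python3 -m jog '{"jaw":[0,0,0],"slide":[[0.1,0,0],[0.1,0,0],[0,0,0]],"spin":[0,0,0]}'
```

```text
time_s: 3.3
ee_pos: [518.0, -27.8, 39.7]
ee_rot: [180.0, -0.0, 9.0]
force: [-0.7, 0.6, 0.1]
gripper_width: 0.6
gripper_force: 0.0
time_s: 3.7
ee_pos: [526.6, -26.5, 39.8]
ee_rot: [180.0, -0.0, 9.0]
force: [-0.1, -0.0, 0.9]
gripper_width: 0.4
gripper_force: 0.7
time_s: 4.0
ee_pos: [532.0, -26.0, 39.7]
ee_rot: [180.0, 0.0, 9.0]
force: [-2.5, -2.9, 4.3]
gripper_width: 0.7
gripper_force: 3.4
```

```bash
python3 -m jog '{"jaw":[0,0,0],"slide":[[0.1,0,0],[0.1,0,0],[0.1,0,0]],"spin":[0,0,0]}'; python3 -m jog '{"jaw":[0,0],"slide":[[0.1,0,0],[0,0,0]],"spin":[0,0]}'
```

```text
time_s: 4.3
ee_pos: [540.9, -24.4, 39.7]
ee_rot: [180.0, 0.0, 9.0]
force: [-4.3, -2.5, 4.5]
gripper_width: 0.1
gripper_force: 3.9
time_s: 4.5
ee_pos: [544.8, -23.7, 39.7]
ee_rot: [180.0, -0.1, 9.0]
force: [-2.5, -2.4, 1.8]
gripper_width: 0.5
gripper_force: 2.8
```

```bash
cat >> h.py <<'E'
def look(name,x0=190,y0=110,w=200,hh=150):
    a=env.grab_frame("top")[y0:y0+hh,x0:x0+w,::-1]
    cv2.imwrite(f"pics/{name}.png",cv2.resize(a,None,fx=4,fy=4,interpolation=cv2.INTER_CUBIC))
def tub(n="top"):
    """yaw/centre of grey lid by colour, partly hidden ok: returns mask contour min rect"""
    im=env.grab_frame(n).astype(int);hsv=cv2.cvtColor(im.astype(np.uint8),cv2.COLOR_RGB2HSV)
    return im,hsv
E
python3 - <<'E'
from h import *
im,h=tub("scene"); 
cv2.imwrite("pics/s1.png",cv2.resize(im[160:290,260:440,::-1].astype(np.uint8),None,fx=4,fy=4,interpolation=cv2.INTER_CUBIC)); print(h[212,345],im[212,345],h[212,370],im[212,370])
a=cv2.imread("pics/top0.png")[:,:,::-1];print(a[196,293],a[190,280],a[150,280],a[163,284])
E
```

```text
[ 42  11 117] [115 117 112] [ 15  14 113] [113 110 107]
[135 134 129] [134 134 127] [225 218 204] [94 94 91]
```

View pics/s1.png

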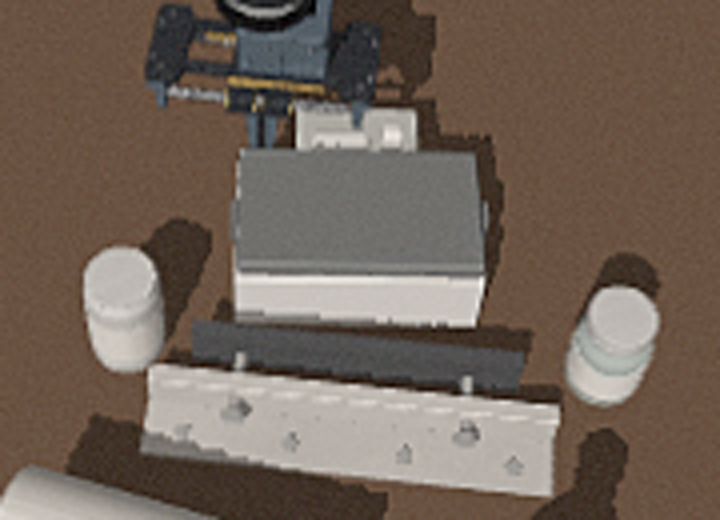

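The scene crop shows the fingertips at (262,130) on the tub's right half, beside the holder (297–417, 100–150). The lid spans (240–485, 150–275) with its right side pushed forward, as intended. I'll rectify the lid's outline to get its pose numerically.

```bash
cat >> h.py <<'E'
RAIL=np.array([731.,104.]);RY=9.0
def pose(n="scene",im=None):
    im=env.grab_frame(n) if im is None else im
    hsv=cv2.cvtColor(np.ascontiguousarray(im),cv2.COLOR_RGB2HSV)
    lo,hi=(98,135) if n=="scene" else (115,150)
    b=cv2.GaussianBlur(hsv,(3,3),0)
    m=((b[...,1]<32)&(b[...,2]>lo)&(b[...,2]<hi)).astype(np.uint8)
    m=cv2.morphologyEx(m,cv2.MORPH_OPEN,np.ones((5,5),np.uint8))
    k,lab,st,ce=cv2.connectedComponentsWithStats(m)
    w=[i for i in range(1,k) if np.hypot(*(ray(n,ce[i],88)[:2]-[625,75]))<90]
    i=max(w,key=lambda j:st[j,4])
    c=max(cv2.findContours((lab==i).astype(np.uint8),cv2.RETR_EXTERNAL,cv2.CHAIN_APPROX_NONE)[0],key=len)[:,0]
    P=np.array([ray(n,p,88)[:2] for p in c.astype(float)],np.float32)
    (cx,cy),(a,bb),t=cv2.minAreaRect(P)
    q=cv2.boxPoints(((cx,cy),(a,bb),t)); e=q[1]-q[0]; f=q[2]-q[1]
    L=e if np.linalg.norm(e)>np.linalg.norm(f) else f
    yaw=np.degrees(np.arctan2(-L[0],L[1])); yaw=(yaw+90)%180-90
    d=np.array([cx,cy])-RAIL; r=np.radians(RY)
    rx=d@[np.cos(r),np.sin(r)];ry=d@[-np.sin(r),np.cos(r)]
    print(n,"c",round(cx,1),round(cy,1),"size",round(max(a,bb),1),round(min(a,bb),1),"yaw",round(yaw,1),"rel",round(yaw-RY,1),"rail x,y",round(rx,1),round(ry,1))
E
python3 - <<'E'
from h import *
pose("scene",cv2.imread("pics/scene0.png")[:,:,::-1]);pose("top",cv2.imread("pics/top0.png")[:,:,::-1]);pose()
# rail yaw from scene: crop /4 +(260,160), top front edge & ends
c=lambda u,v,z:ray("scene",((u+.5)/4-.5+260,(v+.5)/4-.5+160),z)
for nm,p,q,z in[("railtopback?",(150,365),(558,405),36),("bartop-front",(193,322),(524,352),52),("bartop-back",(193,330),(524,360),52)]:
    a,b=c(*p,z),c(*q,z);d=b-a;print(nm,a.round(1),b.round(1),"yaw",np.degrees(np.arctan2(-d[0],d[1])),np.linalg.norm(d))
E
```

```text
scene c 590.1 65.5 size 200.7 122.8 yaw 10.3 rel 1.3 rail x,y -145.2 -16.0
top c 587.4 63.8 size 197.4 111.8 yaw 10.2 rel 1.2 rail x,y -148.1 -17.2
scene c 601.5 70.6 size 196.2 120.3 yaw 15.1 rel 6.1 rail x,y -133.1 -12.7
railtopback? [756.4 -53.6  36. ] [699.8 259.8  36. ] yaw 10.244911630810465 318.4587554380009
bartop-front [718.3 -29.8  52. ] [670.6 225.3  52. ] yaw 10.589246802734474 259.54854224868643
bartop-back [725.2 -27.6  52. ] [677.6 226.6  52. ] yaw 10.61050196124856 258.59308962966065
```

```bash
python3 -m jog '{"jaw":[0,0,0,0,0,0,0,0,0,0],"slide":[[-0.6,0,0],[-0.9,0,0],[-1,0,0],[-0.2,0,0],[0,-1,0],[0,-1,0],[0,-1,0],[0,-1,0],[0,-1,0],[0,0,0]],"spin":[0,0,0,0,0,0,0,0,0,0]}'; python3 -m jog '{"jaw":[0,0,0,0,0],"slide":[[0.7,0,0],[0.7,0,0],[0.3,0,0],[0.1,0,0],[0,0,0]],"spin":[0,0,0,0,0]}'; python3 -m jog '{"jaw":[0,0,0],"slide":[[0.1,0,0],[0.1,0,0],[0,0,0]],"spin":[0,0,0]}'
```

```text
time_s: 5.6
ee_pos: [441.7, 115.2, 39.8]
ee_rot: [-179.9, -0.2, 9.2]
force: [0.1, 0.2, -0.0]
gripper_width: 0.6
gripper_force: 0.0
time_s: 6.1
ee_pos: [493.7, 119.9, 39.3]
ee_rot: [-180.0, 0.0, 9.0]
force: [-0.3, -0.4, -1.4]
gripper_width: 0.4
gripper_force: 0.0
time_s: 6.4
ee_pos: [499.9, 121.2, 39.8]
ee_rot: [-180.0, -0.0, 9.0]
force: [-0.3, -0.2, 0.3]
gripper_width: 0.6
gripper_force: 0.0
```

```bash
python3 -c "
from h import *
pose()"
```

```text
scene c 601.7 70.8 size 196.3 120.9 yaw 16.1 rel 7.1 rail x,y -132.9 -12.6
```

```bash
python3 -m jog '{"jaw":[0,0,0,0,0,0],"slide":[[0.1,0,0],[0.1,0,0],[0.1,0,0],[0.1,0,0],[0.1,0,0],[0.1,0,0]],"spin":[0,0,0,0,0,0]}'; python3 -m jog '{"jaw":[0,0,0,0],"slide":[[0.1,0,0],[0.1,0,0],[0.1,0,0],[0,0,0]],"spin":[0,0,0,0]}';python3 -c "
from h import *
pose()"
```

```text
time_s: 7.05
ee_pos: [517.4, 124.2, 39.6]
ee_rot: [-180.0, 0.0, 9.0]
force: [-4.9, 1.6, 3.7]
gripper_width: 0.4
gripper_force: 2.7
time_s: 7.45
ee_pos: [527.4, 125.5, 39.7]
ee_rot: [180.0, -0.1, 9.0]
force: [-3.4, 1.1, 2.5]
gripper_width: 0.9
gripper_force: 2.1
scene c 615.3 67.6 size 200.8 123.2 yaw 9.4 rel 0.4 rail x,y -119.9 -17.8
```

```bash
python3 -m jog '{"jaw":[0,0,0,0],"slide":[[0.1,0,0],[0.1,0,0],[0.1,0,0],[0,0,0]],"spin":[0,0,0,0]}';python3 -m jog '{"jaw":[0,0,0,0,0,0,0,0,0,0],"slide":[[-0.6,0,0],[-0.9,0,0],[-1,0,0],[-0.2,0,0],[0,1,0],[0,1,0],[0,1,0],[0,1,0],[0,1,0],[0,0,0]],"spin":[0,0,0,0,0,0,0,0,0,0]}'; python3 -c "
from h import *
pose();pose('top')"
```

```text
time_s: 7.9
ee_pos: [535.5, 126.9, 39.7]
ee_rot: [180.0, -0.0, 9.0]
force: [-3.5, 2.1, 5.1]
gripper_width: 0.4
gripper_force: 3.5
time_s: 8.9
ee_pos: [481.7, -37.4, 39.9]
ee_rot: [179.9, -0.2, 8.8]
force: [0.0, 0.3, -0.0]
gripper_width: 0.3
gripper_force: 0.0
scene c 621.7 67.1 size 200.2 121.5 yaw 6.6 rel -2.4 rail x,y -113.7 -19.3
top c 619.1 65.7 size 194.6 111.1 yaw 7.0 rel -2.0 rail x,y -116.5 -20.4
```

```bash
python3 -m jog '{"jaw":[0,0,0,0,0],"slide":[[0.7,-0.35,0],[0.8,0,0],[0.5,0,0],[0.2,0,0],[0,0,0]],"spin":[0,0,0,0,0]}'; python3 -m jog '{"jaw":[0,0,0,0,0,0],"slide":[[0.1,0,0],[0.1,0,0],[0.1,0,0],[0.1,0,0],[0.1,0,0],[0,0,0]],"spin":[0,0,0,0,0,0]}'; python3 -c "
from h import *
pose()"
```

```text
time_s: 9.5
ee_pos: [542.9, -12.5, 39.4]
ee_rot: [180.0, -0.0, 9.1]
force: [-1.1, -0.2, 0.6]
gripper_width: 0.8
gripper_force: 0.0
time_s: 10.1
ee_pos: [557.0, -11.4, 39.8]
ee_rot: [180.0, 0.0, 9.0]
force: [-3.0, -3.4, 3.3]
gripper_width: 0.7
gripper_force: 2.4
scene c 624.3 66.3 size 196.6 121.9 yaw 8.2 rel -0.8 rail x,y -111.2 -20.5
```

```bash
python3 -m jog '{"jaw":[0,0,0,0,0],"slide":[[-0.25,0,0],[0,0.25,0],[0,0,0],[0.15,0,0],[0.1,0,0]],"spin":[0,0,0,0,0]}'; python3 -m jog '{"jaw":[0,0,0,0,0,0],"slide":[[0.1,0,0],[0.1,0,0],[0.1,0,0],[0.1,0,0],[0.1,0,0],[0,0,0]],"spin":[0,0,0,0,0,0]}'; python3 -c "
from h import *
pose()"
```

```text
time_s: 10.65
ee_pos: [558.5, -18.5, 39.7]
ee_rot: [180.0, 0.0, 9.0]
force: [-3.0, -1.9, 3.3]
gripper_width: 0.4
gripper_force: 3.4
time_s: 11.25
ee_pos: [574.0, -15.9, 39.7]
ee_rot: [180.0, -0.1, 9.0]
force: [-2.8, -2.7, 3.5]
gripper_width: 0.4
gripper_force: 3.0
scene c 633.9 74.9 size 199.3 120.9 yaw 12.6 rel 3.6 rail x,y -100.4 -13.6
```

```bash
for i in 1; do python3 -m jog '{"jaw":[0,0],"slide":[[0.05,0,0],[0,0,0]],"spin":[0,0]}'; python3 -m jog '{"jaw":[0,0],"slide":[[0.05,0,0],[0,0,0]],"spin":[0,0]}'; done; python3 -c "
from h import *
pose()"
```

```text
time_s: 11.5
ee_pos: [574.5, -15.9, 39.7]
ee_rot: [180.0, 0.0, 9.0]
force: [-3.4, -3.2, 4.8]
gripper_width: 0.7
gripper_force: 3.8
time_s: 11.7
ee_pos: [574.5, -15.9, 39.7]
ee_rot: [180.0, 0.2, 9.0]
force: [-7.8, -3.6, 7.5]
gripper_width: 0.4
gripper_force: 5.5
scene c 634.1 75.1 size 199.0 121.2 yaw 13.0 rel 4.0 rail x,y -100.2 -13.4
```

```bash
python3 -m jog '{"jaw":[0,0,0,0,0,0,0,0,0,0],"slide":[[-0.6,0,0],[-0.9,0,0],[-1,0,0],[-0.3,0,0],[0,-1,0],[0,-1,0],[0,-1,0],[0,-1,0],[0,-1,0],[0,0,0]],"spin":[0,0,0,0,0,0,0,0,0,0]}'; python3 -m jog '{"jaw":[0,0,0,0,0],"slide":[[0.8,0,0],[0.8,0,0],[0.4,0,0],[0.1,0,0],[0,0,0]],"spin":[0,0,0,0,0]}'; python3 -m jog '{"jaw":[0,0,0],"slide":[[0.1,0,0],[0.1,0,0],[0,0,0]],"spin":[0,0,0]}'; python3 -c "
from h import *
pose()"
```

```text
time_s: 12.75
ee_pos: [470.9, 123.0, 39.7]
ee_rot: [-179.9, -0.2, 9.2]
force: [0.1, 0.3, 0.0]
gripper_width: 0.7
gripper_force: 0.0
time_s: 13.25
ee_pos: [531.6, 129.0, 39.2]
ee_rot: [-180.0, 0.1, 9.0]
force: [-0.3, 1.2, 0.6]
gripper_width: 0.1
gripper_force: 0.0
time_s: 13.55
ee_pos: [537.8, 130.2, 39.8]
ee_rot: [180.0, -0.0, 9.0]
force: [-0.3, 0.0, -0.2]
gripper_width: 0.3
gripper_force: 0.0
scene c 634.1 75.0 size 199.3 121.2 yaw 12.7 rel 3.7 rail x,y -100.2 -13.5
```

```bash
python3 -m jog '{"jaw":[0,0,0,0],"slide":[[0.1,0,0],[0.1,0,0],[0.1,0,0],[0.1,0,0]],"spin":[0,0,0,0]}'; python3 -m jog '{"jaw":[0,0],"slide":[[0.07,0,0],[0,0,0]],"spin":[0,0]}';python3 -m jog '{"jaw":[0,0],"slide":[[0.07,0,0],[0,0,0]],"spin":[0,0]}';  python3 -c "
from h import *
pose()"
```

```text
time_s: 14.0
ee_pos: [549.0, 132.5, 39.7]
ee_rot: [-180.0, 0.1, 9.0]
force: [-4.6, 2.1, 4.1]
gripper_width: 0.3
gripper_force: 3.0
time_s: 14.2
ee_pos: [549.7, 132.5, 39.7]
ee_rot: [-180.0, 0.3, 9.0]
force: [-8.1, 1.6, 7.2]
gripper_width: 0.8
gripper_force: 6.2
time_s: 14.4
ee_pos: [549.6, 132.5, 39.8]
ee_rot: [-180.0, 0.5, 9.0]
force: [-13.0, 1.4, 11.3]
gripper_width: 0.7
gripper_force: 8.7
scene c 639.4 73.1 size 199.5 121.6 yaw 9.9 rel 0.9 rail x,y -95.3 -16.2
```

```bash
python3 -m jog '{"jaw":[0,0,0,0,0,0,0,0,0,0],"slide":[[-0.4,0,0],[-0.9,0,0],[-1,0,0],[-0.6,0,0],[0,1,0],[0,1,0],[0,1,0],[0,1,0],[0,1,0],[0,0,0]],"spin":[0,0,0,0,0,0,0,0,0,0]}';  python3 -c "
from h import *
pose();pose('top');look('t2')"
```

```text
time_s: 15.45
ee_pos: [493.3, -32.3, 39.8]
ee_rot: [179.9, -0.2, 8.8]
force: [-0.7, -0.1, 0.2]
gripper_width: 0.9
gripper_force: 0.0
scene c 639.6 73.2 size 199.5 121.2 yaw 9.9 rel 0.9 rail x,y -95.1 -16.2
top c 637.7 70.5 size 194.0 111.6 yaw 9.9 rel 0.9 rail x,y -97.4 -18.5
```

View pics/t2.png

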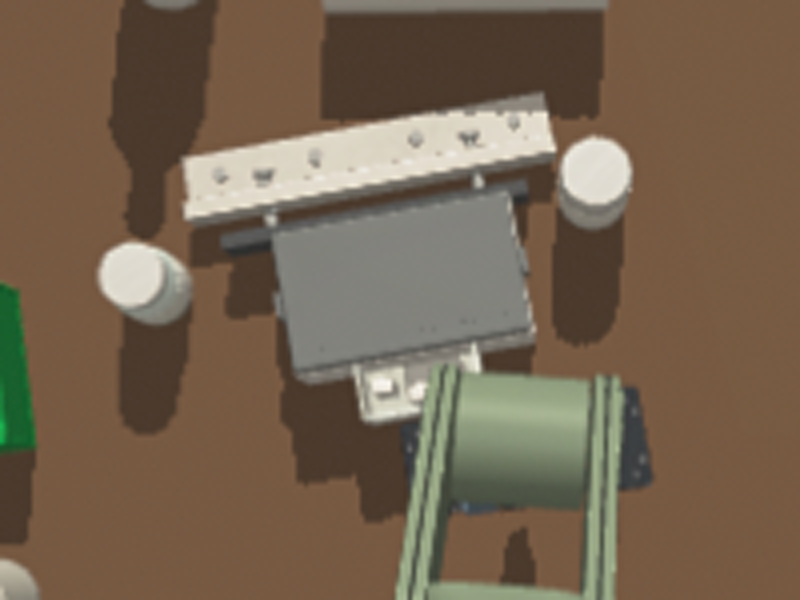

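The overhead crop shows the tub's back (272,235)–(512,195) lying along the bar (222,240)–(527,188) and close to parallel. Next I feel and press the right side.

```bash
python3 -m jog '{"jaw":[0,0,0,0,0],"slide":[[0.8,0,0],[0.9,0,0],[0.5,0,0],[0.2,0,0],[0,0,0]],"spin":[0,0,0,0,0]}'; python3 -m jog '{"jaw":[0,0,0],"slide":[[0.1,0,0],[0.1,0,0],[0,0,0]],"spin":[0,0,0]}';python3 -m jog '{"jaw":[0,0],"slide":[[0.07,0,0],[0,0,0]],"spin":[0,0]}'
```

```text
time_s: 16.1
ee_pos: [562.6, -16.8, 39.4]
ee_rot: [180.0, 0.0, 9.1]
force: [1.0, 0.5, -0.5]
gripper_width: 1.1
gripper_force: 0.0
time_s: 16.4
ee_pos: [568.3, -16.8, 39.8]
ee_rot: [180.0, -0.0, 9.0]
force: [-0.8, 0.6, -0.6]
gripper_width: 0.5
gripper_force: 0.0
time_s: 16.6
ee_pos: [570.6, -16.5, 39.7]
ee_rot: [180.0, -0.0, 9.0]
force: [0.3, 0.9, 0.1]
gripper_width: 0.7
gripper_force: 0.0
```

```bash
for i in 1; do python3 -m jog '{"jaw":[0,0],"slide":[[0.07,0,0],[0,0,0]],"spin":[0,0]}'|sed -n 2,4p; python3 -m jog '{"jaw":[0,0],"slide":[[0.07,0,0],[0,0,0]],"spin":[0,0]}'|sed -n 2,4p;python3 -m jog '{"jaw":[0,0],"slide":[[0.05,0,0],[0,0,0]],"spin":[0,0]}'|sed -n 2,4p; done;  python3 -c "
from h import *
pose();pose('top')"
```

```text
ee_pos: [572.8, -16.2, 39.7]
ee_rot: [180.0, -0.0, 9.0]
force: [-0.1, -0.4, 0.0]
ee_pos: [574.7, -15.8, 39.7]
ee_rot: [180.0, 0.0, 9.0]
force: [-0.2, -0.6, 1.2]
ee_pos: [575.9, -15.6, 39.8]
ee_rot: [180.0, 0.0, 9.0]
force: [-1.1, -0.6, 3.2]
scene c 639.4 73.1 size 199.5 121.6 yaw 9.9 rel 0.9 rail x,y -95.3 -16.2
top c 630.2 114.7 size 111.1 104.0 yaw -81.5 rel -90.5 rail x,y -97.9 26.3
```

```bash
for i in 1; do python3 -m jog '{"jaw":[0,0],"slide":[[0.05,0,0],[0,0,0]],"spin":[0,0]}'|sed -n 2,4p; python3 -m jog '{"jaw":[0,0],"slide":[[0.05,0,0],[0,0,0]],"spin":[0,0]}'|sed -n 2,4p; done
```

```text
ee_pos: [575.8, -15.6, 39.7]
ee_rot: [-180.0, 0.2, 9.0]
force: [-6.0, -1.5, 6.3]
ee_pos: [575.7, -15.6, 39.8]
ee_rot: [-180.0, 0.4, 9.1]
force: [-9.8, -2.1, 8.5]
```

The right side is seated: it doesn't move as the force builds. One small step takes the push to about 12 N, and then I hold.

```bash
python3 -m jog '{"jaw":[0,0,0],"slide":[[0.025,0,0],[0,0,0],[0,0,0]],"spin":[0,0,0]}'|sed -n 2,4p;  python3 -m jog '{"jaw":[0,0,0,0,0,0,0],"slide":[[-0.1,0,0],[-0.1,0,0],[-0.6,0,0],[-1,0,0],[-1,0,0],[-1,0,0],[0,0,0]],"spin":[0,0,0,0,0,0,0]}'; python3 -c "
from h import *
pose();pose('top')
a=env.grab_frame('scene')[165:265,300:420,::-1];cv2.imwrite('pics/s3.png',cv2.resize(a,None,fx=6,fy=6,interpolation=cv2.INTER_CUBIC))"
```

```text
ee_pos: [575.7, -15.6, 39.8]
ee_rot: [-180.0, 0.5, 9.1]
force: [-10.4, -2.8, 10.5]
time_s: 18.7
ee_pos: [462.9, -32.9, 39.0]
ee_rot: [-179.9, 0.2, 9.0]
force: [0.8, -1.0, 0.8]
gripper_width: 0.4
gripper_force: 0.0
scene c 639.4 73.1 size 199.5 121.6 yaw 9.9 rel 0.9 rail x,y -95.3 -16.2
top c 637.7 70.5 size 194.0 111.6 yaw 9.9 rel 0.9 rail x,y -97.4 -18.5
```

View pics/s3.png

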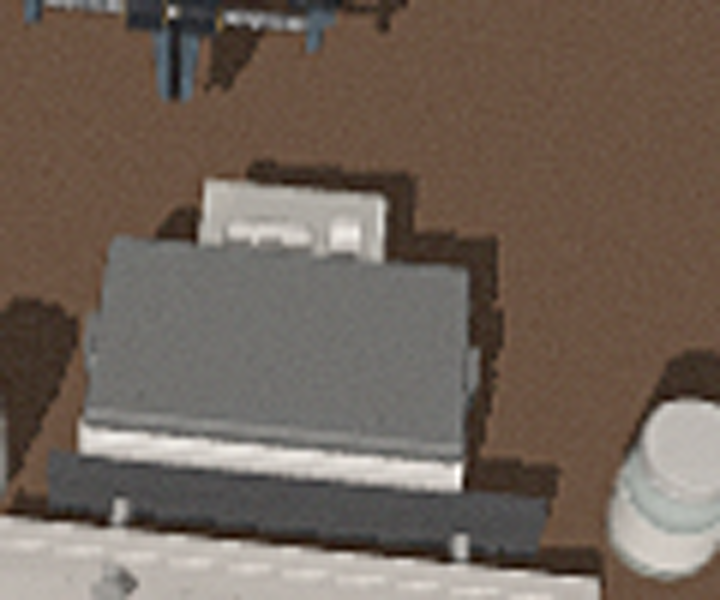

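The scene crop shows an even strip of white back, about 30 px high at both ends, above the bar from (80,453) to (460,490), so the tub is flush. The hand stands clear at (175,80).

```bash
python3 -c "
from workcell import env
print(env.job_done())"
```

```text
the job is handed in; nothing more can be done
None
```

I walked the tub back with pushes near alternate corners, and by camera and touch it now stands flush against the stop bar, about 16 mm right of the rail's middle. The last press read about 10 N into the bar (about 15 N in all) against the 12–15 N asked, the hand is clear, and the job is handed in with no verdict shown.

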